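# Measure the free cutting length on the sushi board

## Task

Measure how much free board is left beside the sushi mould: take the tape measure from the book, hook its end over the end of the board farther from the mould, and back the case away along the board, square to that end, until its tail just touches the mould. Press the lock button down so that the length stays set, and leave the tape standing on the board, still hooked and touching; press gently, do not push the mould along and leave the other things alone.

Things in the scene. Friction and masses are not known exactly. Their poses are not given: they have to be found in the camera images.
- tape: Grey pocket tape measure standing on its rubber-footed base on a closed blue cookbook 30 mm thick, left or right of the board, hook hanging over the book's edge. Case 68 mm long, 34 mm thick (flat cheeks to grip), 66 mm high, round top, 0.48 kg. Origin: centre of the base; x = the way the blade leaves (at the start roughly world +y), z up. Flat nose at x = +34 mm, flat tail at x = -34 mm.
- tape_blade (a joint): How far the 19 mm wide blade is drawn out, in m: 0 = in, 0.12 = end of travel. Its spring pulls back with 1.3 N at 0, rising to 2.0 N at 0.12. With the lock open the blade runs freely, but the case's weight on its rubber foot holds it in place on the board against the spring when let go.
- tape_lock (a joint): Travel of the lock button, in m: 0 = up, blade free; 0.005 = down, a brake shoe clamps the blade. Over-centre snap: pushing down takes about 4 N, past half way it snaps down by itself and stays.
- tape_hook (a point): Inner (case-side) face of the steel end hook, mid-width, 5 mm below the base plane of the case. The hook is a plate 20 mm wide, 2.5 mm thick, that hangs 9 mm below the base plane, so the case stands flat only where the hook clears an edge. The inner face is 70.5 mm ahead of the tail with the blade in, plus tape_blade when drawn out.
- tape_tail (a point): Centre of the flat tail face of the case, 15 mm above its base, 34 mm behind the tape's origin.
- tape_button (a point): Centre of the top of the lock button: a black ribbed block 20 mm along the tape by 18 mm across, on the case's top, 20 mm ahead of the tape's origin. Its top is 74 mm above the base when up, 69 mm when down.
- board: Acacia board, 250 mm (its x) by 340 mm (its y) by 24 mm thick, fixed on the worktop. Origin: centre of its underside; the top is at z = 24 mm, the end edges at y = +-170 mm. The free end is the +y end (robot's left); between it and the mould the strip is clear; its gap to the mould is 140 to 185 mm.
- mould: Square white plastic sushi press mould, 90 by 90 mm, 50 mm high with flat upright walls, about 0.58 kg, loose on the board toward its -y end, about square to it. The origin is the centre of the underside of its rubber-soled base; the wall frame with the lid sits on that base with some play along y, so the wall facing the free end stands anywhere from 45 to 50 mm from the origin (+y).
- dish: Navy ceramic dish, 84 mm wide, 26 mm high, on the board at its far (+x) side. Leave alone. Origin: centre of the underside, as for all below.
- ladle: Small steel ladle, 62 mm bowl (origin under it), 165 mm handle along the board's far side, 32 mm high. Leave alone.
- bento: Open wooden box 160 by 120 by 55 mm, on the side of the board where the book is not. Leave alone.
- sesame: Glass jar 52 mm wide, 85 mm high, beyond the board on the right. Leave alone.
- cup: White cup 76 mm wide, 75 mm high, beyond the board on the left. Leave alone.
There are look-alikes about, which are no part of the job. Leave any turquoise look-alike of the mould alone.

How it is judged:
On the way, in this order (a step that is already met when the one before it is completed fails the run):
1. the hook bears on the free end of the board and the blade is drawn out at least 25 mm, the lock still open (value of joint tape_blade above 0.025 m and contact force between tape_blade and board above 0.3 N and y of tape_hook in the frame of board above 0.167 m and value of joint tape_lock below 0.002 m), for 0.2 s.
2. the tail of the case touches the mould, with the blade drawn out and the lock still open (contact force between tape and mould above 0.3 N and value of joint tape_blade above 0.05 m and value of joint tape_lock below 0.002 m), for 0.2 s.
3. the lock is down with the tail of the case against the mould (value of joint tape_lock above 0.0035 m and y of tape_tail in the frame of mould below 0.0525 m), for 0.2 s.
At the end, for the whole second after the job is handed in: Lock down; hook over the board's free end, within 3 mm of it; tape flat on the board, square within 5 degrees, at rest and released; tail left at the mould's wall after touching it (at most 52.5 mm along y, 30 mm along x from the mould's origin); mould within 2.5 mm of its start (all of step 3 and x of tape_tail in the frame of mould between -0.03 and 0.03 m and y of tape_hook in the frame of board between 0.167 and 0.173 m and z of tape_hook in the frame of board below 0.022 m and z of tape in the frame of board below 0.027 m and angle between tape's own z axis and vertical below 0.06 rad and angle between the x axis of tape and the y axis of board, either way round below 0.09 rad and linear speed of tape below 0.01 m/s).
It fails at once if the mould is shifted by more than 2.5 mm (distance of mould from where it was at the start of the episode above 0.0025 m).
It fails at once if the tape pushes on the mould with more than 6 N (contact force between tape and mould above 6 N).
It fails at once if the tape is pressed on the board with more than 35 N (contact force between tape and board above 35 N).
It fails at once if another thing is shifted by more than 15 mm (distance of any of dish, ladle, bento, sesame, cup from where it was at the start of the episode above 0.015 m).
It also fails if it takes over 72 s, if anything falls off the work surface, if the arm or the gripper's body presses on something with over 40 N, if the wrist force passes 120 N, or if a joint passes its speed limit or range.

## Robot

A 6-joint arm with a two-finger parallel gripper is mounted at the origin on the work surface. World frame = base frame: x ahead of the robot, y to its left, z up, the work surface at z = 0. Lengths are in m, angles in rad, forces in N, time in s.
With the tool pointing down it reaches from about 0.3 to 0.875 m from the base axis. Payload 6.4 kg.
Tool frame: the origin (TCP) lies at the very end of the fingers, on their centre line; the grasp point (between the pads) lies 19 mm behind it (ctrl.grip_point_offset is the z of the grasp point in the tool frame, in m); z points along the fingers, y is the direction in which the jaws open and shut (so a half turn about z gives the same grasp; the last joint's range is limited). The gripper opens to 85 mm and grips with 20 to 120 N. Pads are 22 mm wide; open, the fingers measure 114 mm over their backs; the gripper's body (76 mm by 85 mm) begins 54 mm behind the grasp point. The pads swing forward as they close: fully open they stand 13 mm farther back than shut.
Start: joints at [-1.455, 0.181, 1.607, -0, 1.354, -0.206], TCP at [0.182, -0.545, 0.231] pointing down, gripper open.
Joint ranges: [-2.99, 2.99], [-0.89, 2.07], [0.3, 2.58], [-1.14, 4.28], [0, 2.63], [-3.12, 3.12]. Speed limits (rad/s): [2.57, 2.57, 3.01, 3.14, 3.14, 3.14].

## Interface

Orientations are given as a unit quaternion [w, x, y, z].
In Python, from bench import status, cams, ctrl gives the robot as it stands.
- The arm moves only by the shell command python3 -m handwheel 'ROWS'. ROWS is JSON, a list of rows, each an object with "grip": the finger opening in cm, from 0 to 8.54; "linear": the shift along the tool's x, y, z in cm, a list of three; "rotation": the turn, a rotation vector about the tool's x, y, z in degrees, a list of three. A call has 1 to 12 rows; each row is the pose to reach, as a shift and turn from the pose commanded when the call began, along the tool's axes at that moment; what a row does not reach only later rows make up. A row lasts 1/12 s, in which the tool goes at most 41.7 mm and 7.16 degrees, less where a joint would pass 70% of its speed; a pose out of reach is approached as far as the arm can. A call with a gripper value outside its range is refused whole. The fingers move at their own pace and stop on an object; the grip force is fixed at half the most. Time passes only in rows, so rows that repeat a pose let the fingers close. It gives the time, the measured TCP pose, the force and the opening at its end, in the units of the state.
- status.get_obs(): the state, without advancing time (a new reading comes with each control period).
- cams.camera(name): name is "side" or "top" or "wrist"; returns the picture (480x640x3 uint8, red, green, blue); there is no depth.
- cams.camera_info(name): a dict with "fovy" (degrees; the focal length in pixels is half the picture's height over the tangent of half this angle, whatever the lens; pixels are square), "cx", "cy" (the principal point, pixels), "k1" (the pictures are not rectified: a ray, as slopes to the right and down, at radius r is drawn at 1 + k1 r^2 times it, then the intrinsics apply), "world_from_camera" (4x4, takes a point from camera to world coordinates); the wrist camera has in their place "mount" (4x4, takes a point from camera to tool coordinates, whose origin is the TCP and whose axes are the flange's). Camera axes: x right, y down, z forward; pixel columns grow to the right and rows downward; lengths in m; the calibration is good to about 2 mm. A picture is of the moment at which its call begins: read the wrist's pose just before it. camera_info takes no time and is no camera call.
- ctrl.hand_in(): hands the job in, once; it reports no verdict.
The state is a dict: "time_s": time; "q": joint angles; "dq": joint speeds; "joint_efforts": joint torques, N m; "eef_pos": TCP position; "eef_rot": TCP orientation; "wrist_force": force on the tool from outside, world axes, zero at the start; "torque": the same for the moment, N m; "opening": opening from 0.0 (shut) to 1.0 (fully open).
Only numpy, scipy, OpenCV 4.12 (cv2) and the standard library are available. Lean on these libraries where they do the work, as an engineer would, in place of code of your own. Each camera call takes 0.05 s, during which the arm holds its last target.

## Working session

There is one attempt and no reset: what is moved stays moved. The work goes in short steps, Python scripts to look and compute and a shell command to move; the robot and the scene stay as the last step left them, time stands still between calls to the robot, and variables do not carry over. Pictures are saved under pics/ and viewed, and the job is handed in when it is done.

```bash
ls; mkdir -p pics; python3 - <<'E'
from bench import status,cams,ctrl
import cv2,json
o=status.get_obs();print(o)
print(ctrl.grip_point_offset)
for n in("side","top","wrist"):
    i=cams.camera_info(n);print(n,i)
    cv2.imwrite(f"pics/{n}0.png",cams.camera(n)[:,:,::-1])
E
```

```text
pics
{'time_s': 0.0, 'q': array([-1.45530121e+00,  1.81533339e-01,  1.60804602e+00,  4.15919556e-05,
        1.35378341e+00, -2.06308761e-01]), 'dq': array([ 1.27955866e-03,  2.11531254e-03,  6.60708382e-04,  1.80908513e-03,
       -1.55233124e-03, -6.33626617e-05]), 'joint_efforts': array([-1.09778768e-03, -4.44867039e+01, -3.51337624e+01, -3.48129824e-04,
        9.07418726e-03, -5.02230876e-05]), 'eef_pos': array([ 0.18181812, -0.54490344,  0.23037011]), 'eef_rot': array([-8.83225663e-04,  9.87083520e-01,  1.60204060e-01,  6.04572411e-05]), 'wrist_force': array([-0.50641997, -0.19908434,  0.6087986 ]), 'torque': array([-0.02570934,  0.00831201,  0.03665833]), 'opening': 0.998998697766028}
-0.0187
side {'fovy': 46.1284399763136, 'cx': 316.4124817638517, 'cy': 242.66487308019788, 'k1': -0.1618623064129285, 'world_from_camera': array([[-0.69972817, -0.48321143,  0.52620073, -0.25219551],
       [-0.7144001 ,  0.47699146, -0.5119684 ,  0.76682729],
       [-0.00360428, -0.73415656, -0.67897065,  1.04995798],
       [ 0.        ,  0.        ,  0.        ,  1.        ]])}
top {'fovy': 49.6089511636429, 'cx': 321.90654060573365, 'cy': 238.6712132668405, 'k1': -0.12547335254700392, 'world_from_camera': array([[ 0.01492916, -0.99146389,  0.12952402,  0.35920833],
       [-0.99943689, -0.0109036 ,  0.03173335,  0.0037704 ],
       [-0.03005019, -0.12992483, -0.99106838,  1.24002977],
       [ 0.        ,  0.        ,  0.        ,  1.        ]])}
wrist {'fovy': 58.28861808143199, 'cx': 322.3752653859164, 'cy': 245.17506481829355, 'k1': 0.02508562958187431, 'mount': array([[-1.35729030e-03, -9.63628860e-01, -2.67240675e-01,
         6.78075638e-02],
       [ 9.99999048e-01, -1.37469348e-03, -1.21967572e-04,
        -7.03316679e-04],
       [-2.49842540e-04, -2.67240586e-01,  9.63629808e-01,
        -1.42399480e-01],
       [ 0.00000000e+00,  0.00000000e+00,  0.00000000e+00,
         1.00000000e+00]])}
```

View pics/top0.png

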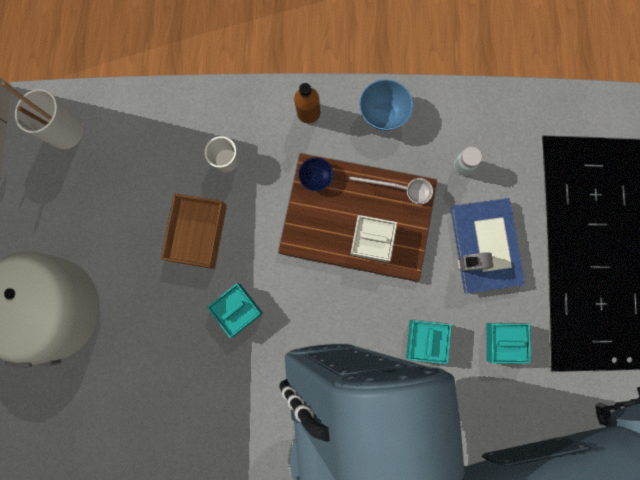

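View pics/side0.png

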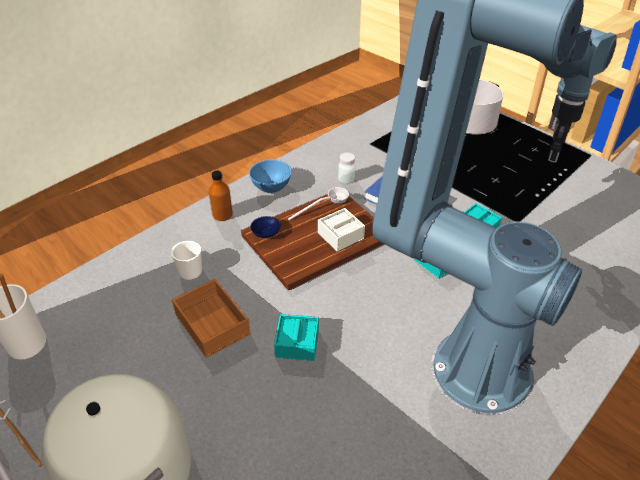

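View pics/wrist0.png

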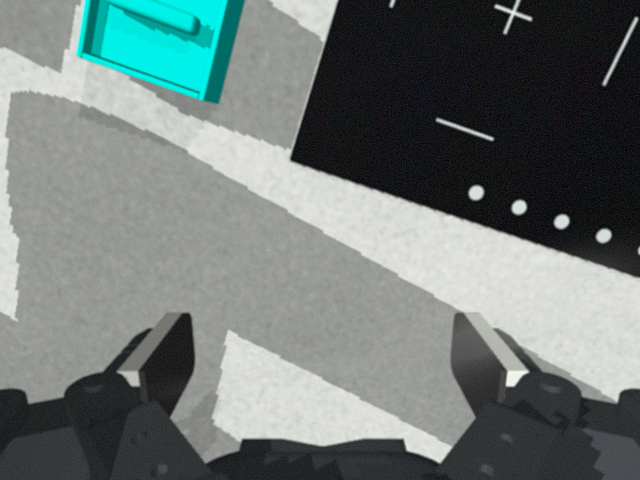

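```bash
cat > h.py <<'E'
import numpy as np,cv2
from scipy.spatial.transform import Rotation as R
from bench import status,cams,ctrl
def pose():
    o=status.get_obs();T=np.eye(4);q=o['eef_rot']
    T[:3,:3]=R.from_quat([q[1],q[2],q[3],q[0]]).as_matrix();T[:3,3]=o['eef_pos'];return T
def info(n,T=None):
    i=cams.camera_info(n);W=i['world_from_camera'] if n!='wrist' else T@i['mount']
    f=240/np.tan(np.radians(i['fovy']/2));K=np.array([[f,0,i['cx']],[0,f,i['cy']],[0,0,1]]);return K,np.array([i['k1'],0,0,0.]),W
def p2w(n,uv,z,T=None):
    K,d,W=info(n,T);uv=np.array(uv,float).reshape(-1,1,2)
    s=cv2.undistortPoints(uv,K,d,None,None,None).reshape(-1,2) if False else cv2.undistortPointsIter(uv,K,d,None,None,(3,50,1e-10)).reshape(-1,2)
    r=np.c_[s,np.ones(len(s))]@W[:3,:3].T;t=(np.broadcast_to(z,len(s))-W[2,3])/r[:,2]
    return W[:3,3]+r*t[:,None]
def w2p(n,P,T=None):
    K,d,W=info(n,T);P=(np.array(P,float).reshape(-1,3)-W[:3,3])@W[:3,:3]
    return cv2.projectPoints(P,np.zeros(3),np.zeros(3),K,d)[0].reshape(-1,2)
def snap(n,name):
    T=pose();im=cams.camera(n)[:,:,::-1].copy();cv2.imwrite(f"pics/{name}.png",im)
    np.save(f"pics/{name}.npy",T);return im,T
def crop(name,x0,y0,w,h,s,out):
    im=cv2.imread(f"pics/{name}.png")[y0:y0+h,x0:x0+w]
    im=cv2.resize(im,None,fx=s,fy=s,interpolation=cv2.INTER_CUBIC)
    cv2.imwrite(f"pics/{out}.png",im)
E
python3 - <<'E'
from h import *
crop("top0",275,140,170,145,4.7,"t1");crop("top0",445,190,90,110,5.4,"t2")
E
```

```text
(no output)
```

View pics/t1.png

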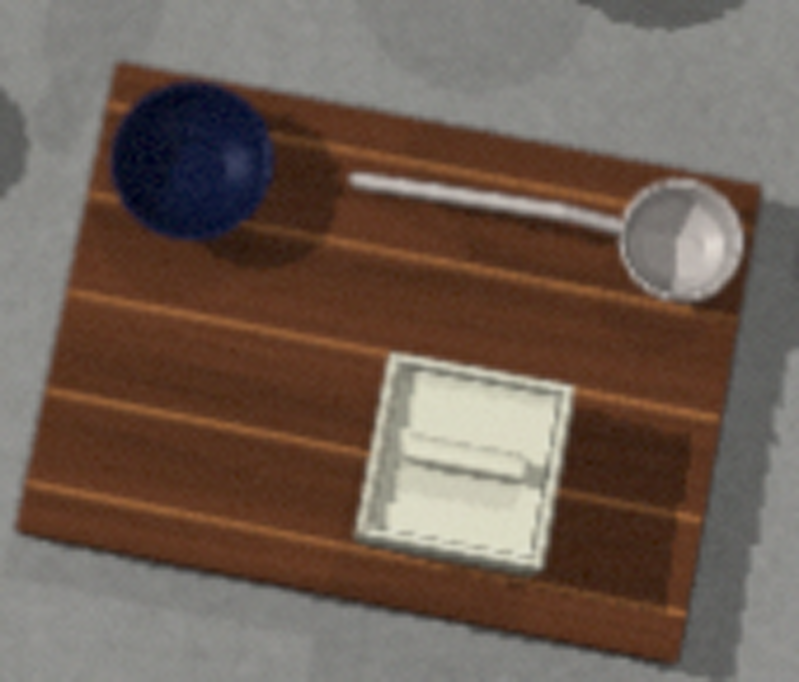

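View pics/t2.png

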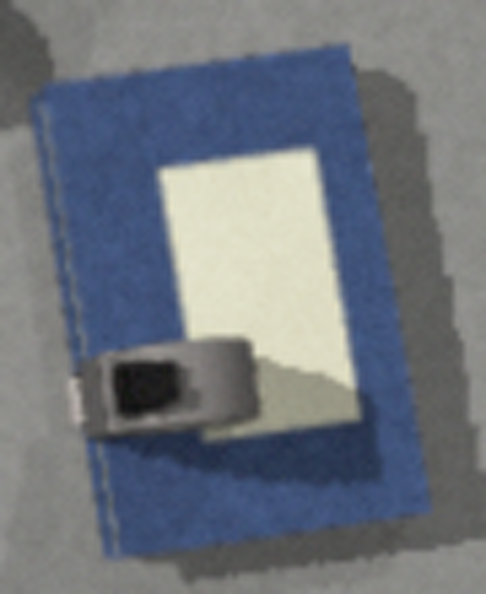

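```bash
python3 - <<'E'
from h import *
def c(p,x,y,s): return np.array(p)/s+[x,y]-0.5+0.5/s
b=p2w("top",c([(118,62),(762,186),(680,665),(18,532)],275,140,4.7),.024)
print(b);print("ctr",b.mean(0));e=lambda a,b:(np.linalg.norm(b-a),np.degrees(np.arctan2(*(b-a)[[1,0]])))
print([e(b[i],b[(i+1)%4]) for i in range(4)])
m=p2w("top",c([(392,353),(574,382),(545,568),(358,535)],275,140,4.7),.074)
print(m,m.mean(0));print([e(m[i],m[(i+1)%4]) for i in range(4)])
t=p2w("top",c([(115,362),(178,358),(182,412),(122,416)],445,190,5.4),.104)
print(t,t.mean(0));print([e(t[i],t[(i+1)%4]) for i in range(4)])
t=p2w("top",c([(75,380),(80,425)],445,190,5.4),.03);print(t,t.mean(0))
k=p2w("top",c([(35,98),(350,45),(430,512),(108,557)],445,190,5.4),.03);print(k);print([e(k[i],k[(i+1)%4]) for i in range(4)])
E
```

```text
[[ 0.72775704  0.09974367  0.024     ]
 [ 0.66525292 -0.23103495  0.024     ]
 [ 0.42065941 -0.18644183  0.024     ]
 [ 0.48334484  0.14495     0.024     ]]
ctr [ 0.57425355 -0.04319578  0.024     ]
[(np.float64(0.33663224151846804), np.float64(-100.70047669812246)), (np.float64(0.24862528589352018), np.float64(169.66758818421573)), (np.float64(0.33726844869645467), np.float64(79.28860029509738)), (np.float64(0.24855771576294947), np.float64(-10.478966337196143))]
[[ 0.56750647 -0.04029918  0.074     ]
 [ 0.55422826 -0.12837493  0.074     ]
 [ 0.46387159 -0.1141513   0.074     ]
 [ 0.47874541 -0.0245096   0.074     ]] [ 0.51608793 -0.07683375  0.074     ]
[(np.float64(0.08907102492256525), np.float64(-98.57329410425974)), (np.float64(0.09146933798257854), np.float64(171.05411013269142)), (np.float64(0.09086728711356383), np.float64(80.57901044567025)), (np.float64(0.09015451501755214), np.float64(-10.086752982305688))]
[[ 0.47130642 -0.27745929  0.104     ]
 [ 0.47319192 -0.3035302   0.104     ]
 [ 0.45111553 -0.30472452  0.104     ]
 [ 0.44927139 -0.27994416  0.104     ]] [ 0.46122131 -0.29141454  0.104     ]
[(np.float64(0.026138995877042583), np.float64(-85.86345461454535)), (np.float64(0.022108673492439394), np.float64(-176.9033358259053)), (np.float64(0.024848888564970154), np.float64(94.25607714002486)), (np.float64(0.022174697087303217), np.float64(6.433998252887661))]
[[ 0.47060031 -0.27809288  0.03      ]
 [ 0.45107144 -0.27996755  0.03      ]] [ 0.46083587 -0.27903022  0.03      ]
[[ 0.59469102 -0.26282825  0.03      ]
 [ 0.62056867 -0.40469783  0.03      ]
 [ 0.41439815 -0.43378138  0.03      ]
 [ 0.39418553 -0.29136436  0.03      ]]
[(np.float64(0.14421037826736235), np.float64(-79.66263943870835)), (np.float64(0.20821176484908582), np.float64(-171.97052435162354)), (np.float64(0.14384421194899635), np.float64(98.07778701018181)), (np.float64(0.20252595570097734), np.float64(8.099987985899357))]
```

```bash
R='{"grip":8.54,"linear":[34.1,-13.3,0],"rotation":[0,0,-76.6]}'; python3 -m handwheel '[{"grip":8.54,"linear":[34.1,-13.3,0],"rotation":[0,0,-76.6]},{"grip":8.54,"linear":[34.1,-13.3,0],"rotation":[0,0,-76.6]},{"grip":8.54,"linear":[34.1,-13.3,0],"rotation":[0,0,-76.6]},{"grip":8.54,"linear":[34.1,-13.3,0],"rotation":[0,0,-76.6]},{"grip":8.54,"linear":[34.1,-13.3,0],"rotation":[0,0,-76.6]},{"grip":8.54,"linear":[34.1,-13.3,0],"rotation":[0,0,-76.6]},{"grip":8.54,"linear":[34.1,-13.3,0],"rotation":[0,0,-76.6]},{"grip":8.54,"linear":[34.1,-13.3,0],"rotation":[0,0,-76.6]},{"grip":8.54,"linear":[34.1,-13.3,0],"rotation":[0,0,-76.6]},{"grip":8.54,"linear":[34.1,-13.3,0],"rotation":[0,0,-76.6]},{"grip":8.54,"linear":[34.1,-13.3,0],"rotation":[0,0,-76.6]},{"grip":8.54,"linear":[34.1,-13.3,0],"rotation":[0,0,-76.6]}]'
python3 - <<'E'
from h import *
im,T=snap("wrist","w1");print(T)
E
```

```text
time_s: 1.15
eef_pos: [0.4637, -0.3105, 0.2309]
eef_rot: [-0.0, 0.674, 0.739, -0.0]
wrist_force: [0.5, -0.8, -0.9]
opening: 1.002
[[-9.27363654e-02  9.95690495e-01 -6.35637794e-04  4.63740600e-01]
 [ 9.95690503e-01  9.27367277e-02  5.66270162e-04 -3.10486990e-01]
 [ 6.22776787e-04 -5.80384678e-04 -9.99999638e-01  2.30860027e-01]
 [ 0.00000000e+00  0.00000000e+00  0.00000000e+00  1.00000000e+00]]
```

View pics/w1.png

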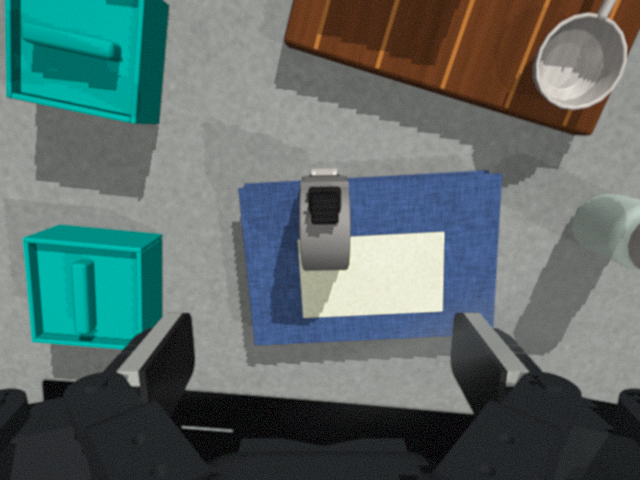

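```bash
python3 - <<'E'
from h import *
crop("w1",280,155,90,125,4.8,"w1c")
E
```

```text
(no output)
```

View pics/w1c.png

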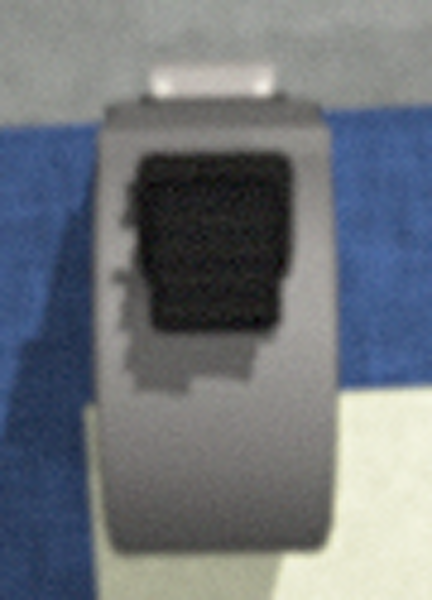

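```bash
cat > fit.py <<'E'
from h import *
def model():
    # z heights in tape frame
    P={}
    P['bt']=[(30,9,74),(30,-9,74),(10,-9,74),(10,9,74)]
    P['base']=[(34,17,0),(34,-17,0),(-34,-17,0),(-34,17,0)]
    P['hook']=[(36.5,10,-9),(36.5,-10,-9),(36.5,-10,2),(36.5,10,2)]
    a=np.linspace(0,np.pi,19)
    for s in(17,-17): P['arc%d'%s]=[(34*np.cos(t),s,32+34*np.sin(t)) for t in a]
    return P
def draw(name,n,x,y,yaw,z0,out,box,s,T=None):
    im=cv2.imread(f"pics/{name}.png");x0,y0,w,h=box
    im=cv2.resize(im[y0:y0+h,x0:x0+w],None,fx=s,fy=s,interpolation=cv2.INTER_CUBIC)
    c,sn=np.cos(yaw),np.sin(yaw)
    for k,p in model().items():
        p=np.array(p)/1000;W=np.c_[x+c*p[:,0]-sn*p[:,1],y+sn*p[:,0]+c*p[:,1],z0+p[:,2]]
        u=(w2p(n,W,T)-[x0,y0]+.5)*s-.5
        cv2.polylines(im,[np.round(u).astype(int)],not k.startswith('arc'),(0,255,0) if k!='hook' else (0,0,255),1)
    cv2.imwrite(f"pics/{out}.png",im)
E
python3 - <<'E'
from h import *
from fit import draw
T=np.load("pics/w1.npy")
def c(p): return np.array(p)/4.8+[280,155]-0.5
t=p2w("wrist",c([(216,213),(220,550),(213,80)]),[.104,.040,.03],T);print(t)
d=t[0]-t[1];print(np.degrees(np.arctan2(d[1],d[0])))
yaw=np.radians(95.5);o=t[0][:2]-.02*np.array([np.cos(yaw),np.sin(yaw)]);print(o)
draw("w1","wrist",o[0],o[1],yaw,.03,"w1f",(280,155,90,125),4.8,T)
draw("top0","top",o[0],o[1],yaw,.03,"t2f",(445,190,90,110),5.4)
E
```

```text
[[ 0.46273525 -0.28650451  0.104     ]
 [ 0.47004479 -0.35440517  0.04      ]
 [ 0.46168166 -0.27673477  0.03      ]]
96.14425474331631
[ 0.46465217 -0.30641243]
```

View pics/w1f.png

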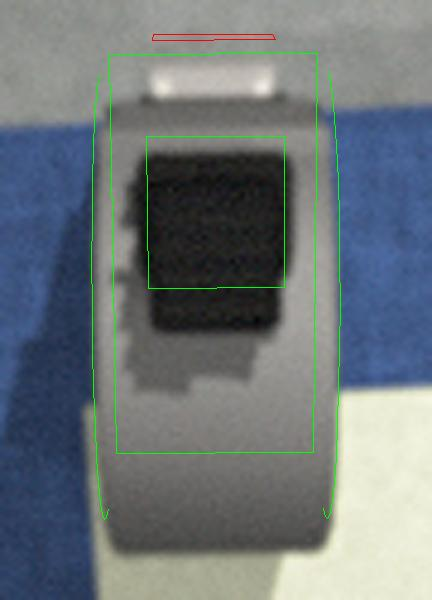

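View pics/t2f.png

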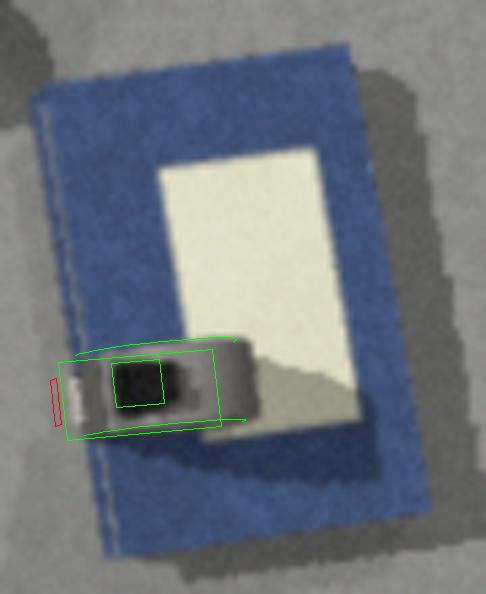

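```bash
python3 - <<'E'
from h import *
from fit import draw
T=np.load("pics/w1.npy")
yaw=np.radians(95.5);o=[.4647,-.3125]
draw("w1","wrist",o[0],o[1],yaw,.03,"w1f",(280,155,90,125),4.8,T)
draw("top0","top",o[0],o[1],yaw,.03,"t2f",(445,190,90,110),5.4)
a=cv2.imread("pics/w1f.png");b=cv2.imread("pics/t2f.png")[:,:360];b=np.vstack([b,np.zeros((6,360,3),np.uint8)])
cv2.imwrite("pics/f2.png",np.hstack([a,b[:600]]))
E
```

```text
(no output)
```

View pics/f2.png

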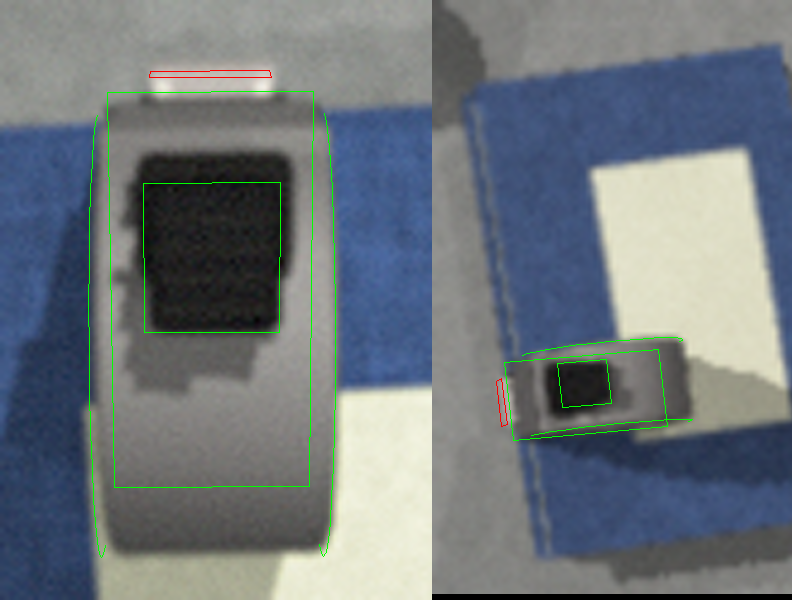

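```bash
python3 -m handwheel '[{"grip":8.54,"linear":[-0.21,0.14,3],"rotation":[0,0,-0.3]},{"grip":8.54,"linear":[-0.21,0.14,7],"rotation":[0,0,-0.3]},{"grip":8.54,"linear":[-0.21,0.14,11],"rotation":[0,0,-0.3]},{"grip":8.54,"linear":[-0.21,0.14,14],"rotation":[0,0,-0.3]},{"grip":8.54,"linear":[-0.21,0.14,16],"rotation":[0,0,-0.3]},{"grip":8.54,"linear":[-0.21,0.14,17.5],"rotation":[0,0,-0.3]},{"grip":8.54,"linear":[-0.21,0.14,18.5],"rotation":[0,0,-0.3]},{"grip":8.54,"linear":[-0.21,0.14,18.5],"rotation":[0,0,-0.3]},{"grip":8.54,"linear":[-0.21,0.14,18.5],"rotation":[0,0,-0.3]}]'
python3 - <<'E'
from h import *
im,T=snap("wrist","w2");print(T.round(4))
E
```

```text
time_s: 1.95
eef_pos: [0.4647, -0.3137, 0.0463]
eef_rot: [-0.0, 0.674, 0.739, 0.0]
wrist_force: [-0.5, 1.0, 0.9]
opening: 1.001
[[-9.100e-02  9.958e-01 -3.000e-04  4.647e-01]
 [ 9.958e-01  9.100e-02  4.000e-04 -3.137e-01]
 [ 4.000e-04 -3.000e-04 -1.000e+00  4.630e-02]
 [ 0.000e+00  0.000e+00  0.000e+00  1.000e+00]]
```

View pics/w2.png

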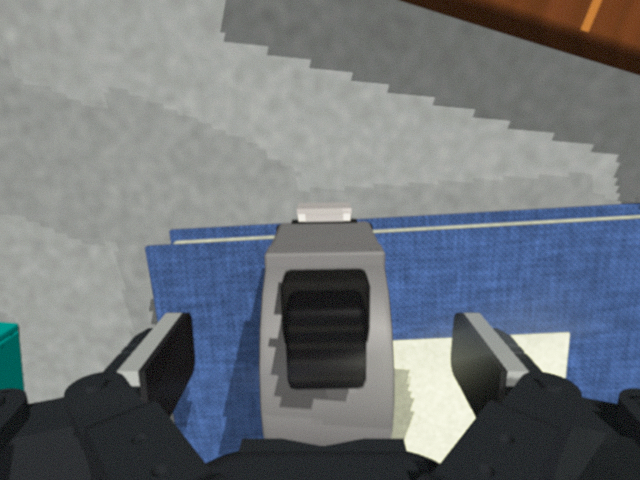

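```bash
python3 -m handwheel '[{"grip":2.5,"linear":[0,0,0],"rotation":[0,0,0]},{"grip":2.5,"linear":[0,0,0],"rotation":[0,0,0]},{"grip":2.5,"linear":[0,0,0],"rotation":[0,0,0]},{"grip":2.5,"linear":[0,0,0],"rotation":[0,0,0]},{"grip":2.5,"linear":[0,0,0],"rotation":[0,0,0]},{"grip":2.5,"linear":[0,0,0],"rotation":[0,0,0]},{"grip":2.5,"linear":[0,0,0],"rotation":[0,0,0]},{"grip":2.5,"linear":[0,0,0],"rotation":[0,0,0]},{"grip":2.5,"linear":[0,0,0],"rotation":[0,0,0]}]'
python3 - <<'E'
from h import *
im,T=snap("wrist","w3");print(T.round(4),status.get_obs()['opening']*85.4)
crop("w3",240,190,170,250,2.4,"w3c")
E
```

```text
time_s: 2.75
eef_pos: [0.4654, -0.3137, 0.0471]
eef_rot: [0.001, 0.673, 0.739, 0.0]
wrist_force: [0.0, 1.3, 7.1]
opening: 0.385
[[-9.310e-02  9.957e-01  1.000e-03  4.654e-01]
 [ 9.957e-01  9.310e-02 -7.000e-04 -3.137e-01]
 [-8.000e-04  9.000e-04 -1.000e+00  4.710e-02]
 [ 0.000e+00  0.000e+00  0.000e+00  1.000e+00]] 33.1291037931869
```

View pics/w3c.png

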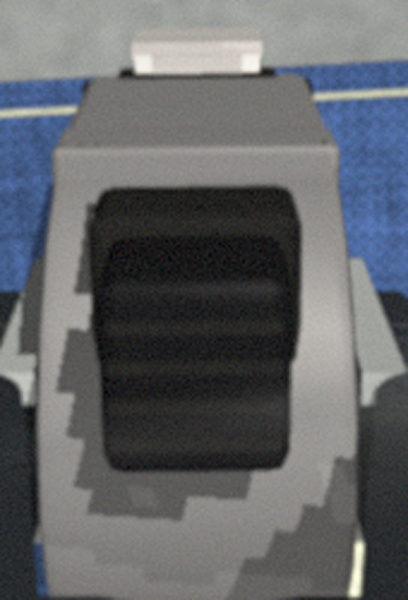

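```bash
python3 -m handwheel '[{"grip":2.5,"linear":[0,0,-2],"rotation":[0,0,0]},{"grip":2.5,"linear":[0,0,-5],"rotation":[0,0,0]},{"grip":2.5,"linear":[0,0,-8],"rotation":[0,0,0]},{"grip":2.5,"linear":[2,0.6,-11],"rotation":[0,0,1]},{"grip":2.5,"linear":[5,1.5,-14],"rotation":[0,0,2]},{"grip":2.5,"linear":[9,2.7,-15],"rotation":[0,0,4]},{"grip":2.5,"linear":[13,3.9,-15],"rotation":[0,0,6]},{"grip":2.5,"linear":[17,5.1,-15],"rotation":[0,0,8]},{"grip":2.5,"linear":[21,6.3,-15],"rotation":[0,0,10]},{"grip":2.5,"linear":[25,7.5,-15],"rotation":[0,0,12]},{"grip":2.5,"linear":[28,8.4,-15],"rotation":[0,0,14]},{"grip":2.5,"linear":[30,9,-15],"rotation":[0,0,16]}]'
python3 - <<'E'
from h import *
im,T=snap("wrist","w4");print(T.round(4))
E
```

```text
time_s: 3.8
eef_pos: [0.5255, -0.0025, 0.195]
eef_rot: [-0.001, 0.77, 0.639, -0.0]
wrist_force: [0.8, -1.1, -4.4]
opening: 0.393
[[ 0.1844  0.9828 -0.0026  0.5255]
 [ 0.9829 -0.1844  0.0017 -0.0025]
 [ 0.0012 -0.0029 -1.      0.195 ]
 [ 0.      0.      0.      1.    ]]
```

View pics/w4.png

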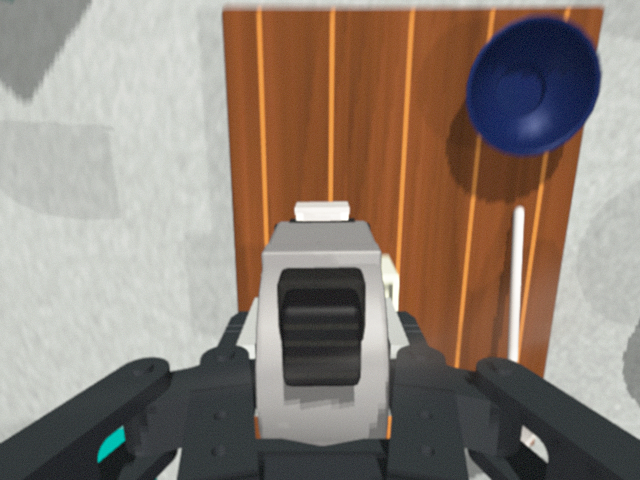

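```bash
python3 - <<'E'
from h import *
im,_=snap("top","t4")
T=np.load("pics/w4.npy")
c=p2w("wrist",[(223,10),(602,8)],.024,T);print(c,c.mean(0));d=c[1]-c[0];print(np.linalg.norm(d),np.degrees(np.arctan2(d[1],d[0]))+90)
print(w2p("top",c))
cr=cv2.resize(im[120:290,260:450],None,fx=4,fy=4,interpolation=cv2.INTER_CUBIC);cv2.imwrite("pics/t4c.png",cr[:600])
cv2.imwrite("pics/w4c.png",np.hstack([cv2.resize(cv2.imread("pics/w4.png")[0:60,200:300],None,fx=4,fy=4,interpolation=2),cv2.resize(cv2.imread("pics/w4.png")[0:60,540:640],None,fx=4,fy=4,interpolation=2)]))
E
```

```text
[[0.487252   0.14780286 0.024     ]
 [0.72806912 0.10210897 0.024     ]] [0.60766056 0.12495592 0.024     ]
0.24511388941361414 79.25612480069016
[[277.27698263 251.13869074]
 [298.74370606 152.67037799]]
```

View pics/t4c.png

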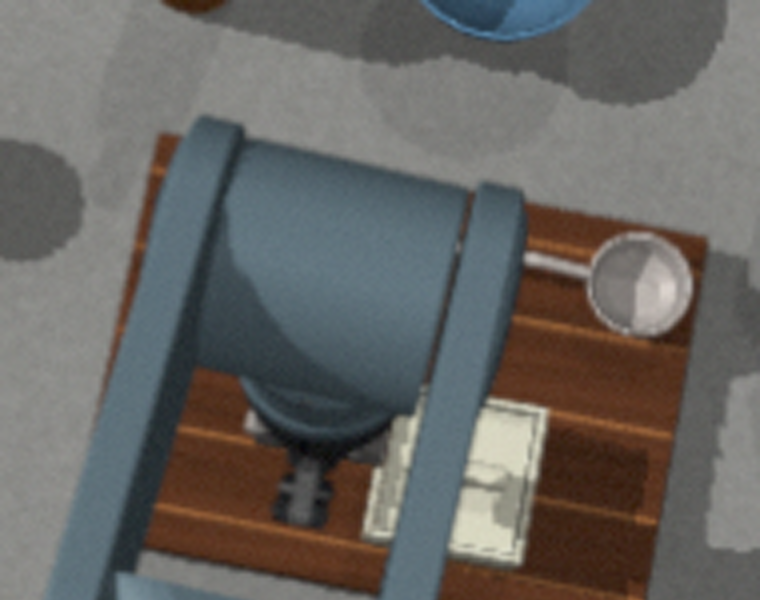

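View pics/w4c.png

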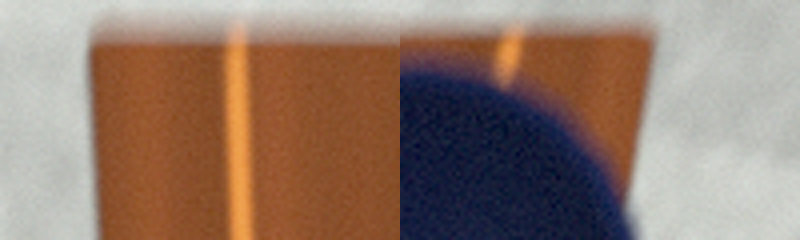

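```bash
python3 -m handwheel '[{"grip":2.5,"linear":[3,0.4,0],"rotation":[0,0,0]},{"grip":2.5,"linear":[6,0.5,2],"rotation":[0,0,0]},{"grip":2.5,"linear":[9,0.5,5],"rotation":[0,0,0]},{"grip":2.5,"linear":[10.8,0.5,8],"rotation":[0,0,0]},{"grip":2.5,"linear":[10.8,0.5,9.5],"rotation":[0,0,0]},{"grip":2.5,"linear":[10.8,0.5,9.5],"rotation":[0,0,0]},{"grip":2.5,"linear":[10.8,0.5,9.5],"rotation":[0,0,0]},{"grip":2.5,"linear":[10.8,0.5,9.5],"rotation":[0,0,0]}]'
python3 - <<'E'
from h import *
im,T=snap("wrist","w5");print(T.round(4))
snap("side","s5");print(pose()[:3,3])
E
```

```text
time_s: 4.57
eef_pos: [0.5522, 0.0978, 0.1021]
eef_rot: [0.0, 0.77, 0.638, 0.0]
wrist_force: [0.2, 0.3, -4.8]
opening: 0.39
[[ 1.858e-01  9.826e-01  1.000e-03  5.522e-01]
 [ 9.826e-01 -1.858e-01 -4.000e-04  9.780e-02]
 [-2.000e-04  1.000e-03 -1.000e+00  1.021e-01]
 [ 0.000e+00  0.000e+00  0.000e+00  1.000e+00]]
[0.55286791 0.09784816 0.10307697]
```

View pics/w5.png

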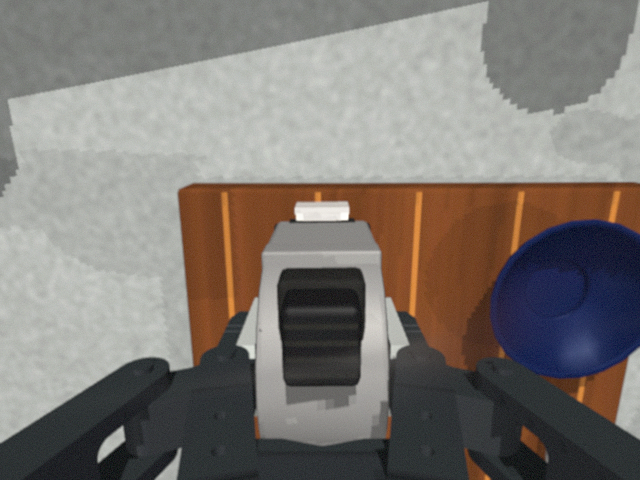

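View pics/s5.png

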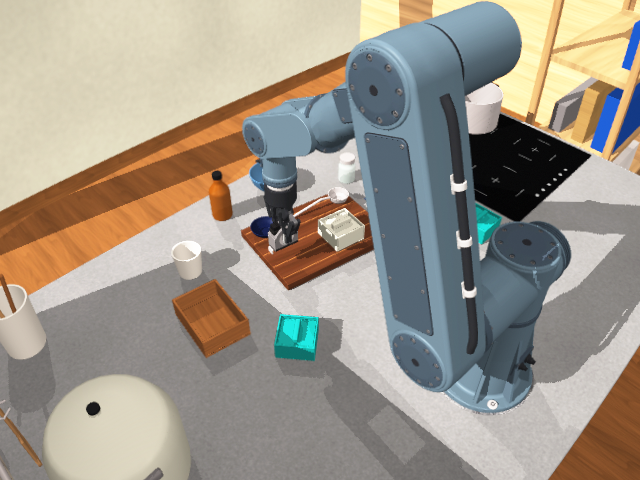

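```bash
python3 - <<'E'
from h import *
crop("w5",165,165,260,70,3,"w5c")
crop("s5",225,175,160,110,5,"s5c")
E
```

```text
(no output)
```

View pics/w5c.png

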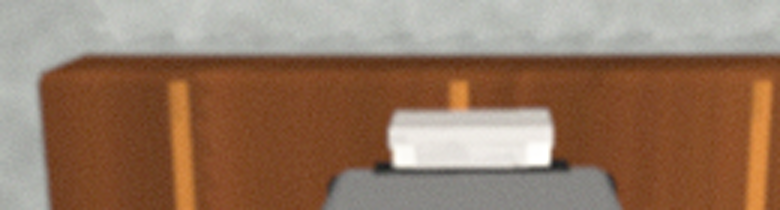

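View pics/s5c.png

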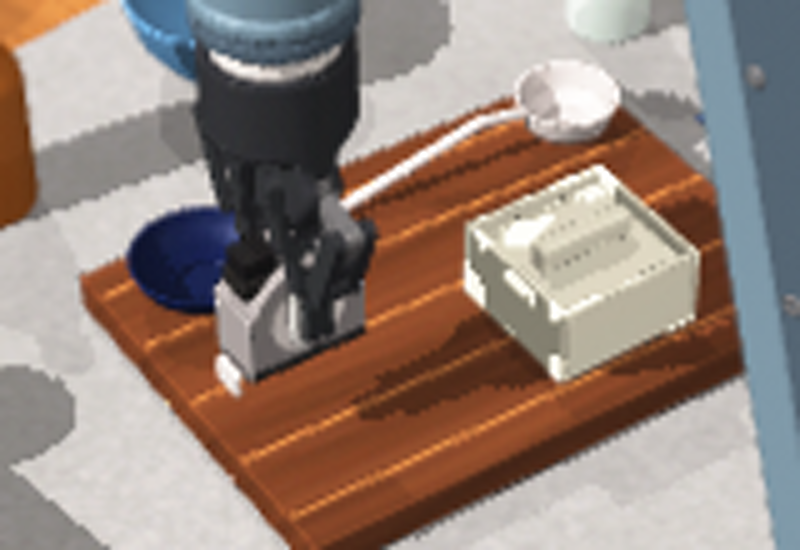

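```bash
python3 - <<'E'
from h import *
T=np.load("pics/w5.npy");T[:3,3]=[.5521,.0978,.1021]
u=np.array([.1853,.9827]);
e=p2w("wrist",[(179,190.3),(323,190.3),(418,190.3)],.024,T);print(e)
print("edge ahead of TCP (mm)",(e[:,:2]-T[:2,3])@u*1e3)
zb=T[2,3]-.0163
hk=p2w("wrist",[(165+388/3,201.5),(165+553/3,201.5)],zb-.009,T);print("hook outer ahead",(hk[:,:2]-T[:2,3])@u*1e3, (hk[:,:2]-T[:2,3])@np.array([.9827,-.1853])*1e3)
# corners: wrist free left corner vs mould
m=np.array([[ 0.56750647,-0.04029918],[ 0.55422826,-0.12837493],[ 0.46387159,-0.1141513 ],[ 0.47874541,-0.0245096]])
v=np.array([.9827,-.1853])
print("mould lateral rel TCP",((m-T[:2,3])@v*1e3), "mould wall",((m-e[1,:2])@u*1e3))
f=p2w("side",np.array([(464,228),(555,300),(700,262),(602,168)])/5+[225,175]-.4,.074);print(f);print("side mould lat",(f[:,:2]-T[:2,3])@v*1e3,(f[:,:2]-e[1,:2])@u*1e3)
g=p2w("side",np.array([(82,280),(300,548)])/5+[225,175]-.4,.024);print("side edge corners",g,(g[:,:2]-T[:2,3])@u*1e3)
E
```

```text
[[0.48663388 0.14722654 0.024     ]
 [0.55902294 0.13349418 0.024     ]
 [0.60687608 0.12432861 0.024     ]]
edge ahead of TCP (mm) [36.44058431 36.35949294 36.21967596]
hook outer ahead [39.65285231 39.60545304] [-11.23444398  10.38880531]
mould lateral rel TCP [ 40.72971612  44.00165563 -47.42748262 -49.42158671] mould wall [-169.21473824 -258.22723008 -260.99275983 -170.14574239]
[[ 0.56533066 -0.03266999  0.074     ]
 [ 0.49123358 -0.02598259  0.074     ]
 [ 0.45845882 -0.10180925  0.074     ]
 [ 0.54838862 -0.12175286  0.074     ]]
side mould lat [ 37.17786138 -36.87651723 -55.03359259  37.03596972] [-162.12070573 -169.27919149 -249.86721657 -252.8018057 ]
side edge corners [[0.72383601 0.10681458 0.024     ]
 [0.48981534 0.1559745  0.024     ]] [40.68131155 45.62673616]
```

```bash
python3 -m handwheel '[{"grip":2.5,"linear":[0.9,-0.3,0],"rotation":[0,0,0]},{"grip":2.5,"linear":[0.9,-0.3,1],"rotation":[0,0,0]},{"grip":2.5,"linear":[0.9,-0.3,2.5],"rotation":[0,0,0]},{"grip":2.5,"linear":[0.9,-0.3,4],"rotation":[0,0,0]},{"grip":2.5,"linear":[0.9,-0.3,4.6],"rotation":[0,0,0]},{"grip":2.5,"linear":[0.9,-0.3,4.6],"rotation":[0,0,0]},{"grip":2.5,"linear":[0.9,-0.3,4.6],"rotation":[0,0,0]},{"grip":2.5,"linear":[0.9,-0.3,4.6],"rotation":[0,0,0]}]'
python3 - <<'E'
from h import *
im,T=snap("wrist","w6");print(T.round(4))
crop("w6",165,165,260,80,3,"w6c")
E
```

```text
time_s: 5.33
eef_pos: [0.5509, 0.1082, 0.0561]
eef_rot: [0.0, 0.77, 0.638, 0.001]
wrist_force: [0.1, -0.2, -4.6]
opening: 0.395
[[ 1.851e-01  9.827e-01  1.400e-03  5.509e-01]
 [ 9.827e-01 -1.851e-01  0.000e+00  1.082e-01]
 [ 3.000e-04  1.400e-03 -1.000e+00  5.610e-02]
 [ 0.000e+00  0.000e+00  0.000e+00  1.000e+00]]
```

View pics/w6c.png

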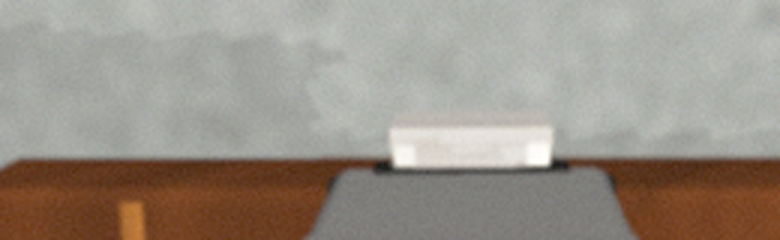

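```bash
python3 - <<'E'
from h import *
T=np.load("pics/w6.npy");u=np.array([.1853,.9827])
for r in (185,190,196): 
  e=p2w("wrist",[(200,165+r/3)],.024,T);print(r,(e[:,:2]-T[:2,3])@u*1e3)
e=p2w("wrist",[(200,165+158/3)],.0,T);print((e[:,:2]-T[:2,3])@u*1e3)
E
```

```text
185 [27.97771766]
190 [27.26812278]
196 [26.41459887]
[26.75243423]
```

```bash
python3 -m handwheel '[{"grip":2.5,"linear":[0,0,0.7],"rotation":[0,0,0]},{"grip":2.5,"linear":[0,0,1.2],"rotation":[0,0,0]},{"grip":2.5,"linear":[0,0,1.4],"rotation":[0,0,0]},{"grip":2.5,"linear":[0,0,1.4],"rotation":[0,0,0]},{"grip":2.5,"linear":[0,0,1.4],"rotation":[0,0,0]}]'
python3 - <<'E'
from h import *
for i in range(3): cams.camera("top");o=status.get_obs();print(o['eef_pos'].round(4),o['wrist_force'].round(2))
im,T=snap("wrist","w7")
crop("w7",165,165,260,120,3,"w7c")
E
```

```text
time_s: 5.8
eef_pos: [0.55, 0.1082, 0.0411]
eef_rot: [-0.0, 0.77, 0.638, -0.0]
wrist_force: [-0.8, -0.9, -3.9]
opening: 0.396
[0.55   0.1082 0.0411] [-0.47  0.71 -3.72]
[0.55   0.1082 0.0411] [-0.32 -0.47 -2.95]
[0.55   0.1082 0.0411] [-0.33 -0.17 -4.18]
```

View pics/w7c.png

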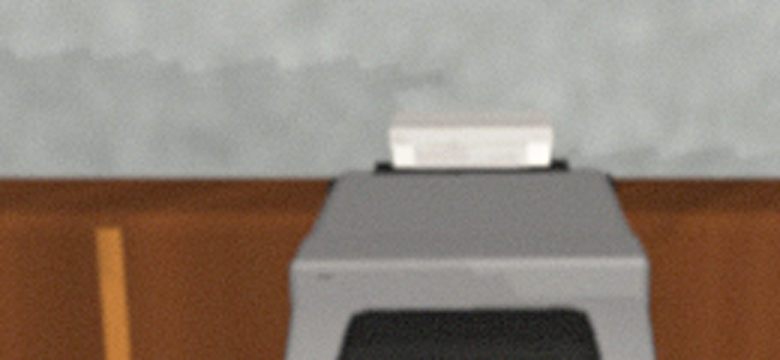

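```bash
python3 -m handwheel '[{"grip":2.5,"linear":[-0.4,0,0],"rotation":[0,0,0]},{"grip":2.5,"linear":[-0.8,0,0],"rotation":[0,0,0]},{"grip":2.5,"linear":[-1.2,0,0],"rotation":[0,0,0]},{"grip":2.5,"linear":[-1.7,0,0],"rotation":[0,0,0]},{"grip":2.5,"linear":[-2.2,0,0],"rotation":[0,0,0]},{"grip":2.5,"linear":[-2.8,0,0],"rotation":[0,0,0]},{"grip":2.5,"linear":[-3.4,0,0],"rotation":[0,0,0]},{"grip":2.5,"linear":[-4,0,0],"rotation":[0,0,0]},{"grip":2.5,"linear":[-4.5,0,0],"rotation":[0,0,0]},{"grip":2.5,"linear":[-5,0,0],"rotation":[0,0,0]},{"grip":2.5,"linear":[-5,0,0],"rotation":[0,0,0]},{"grip":2.5,"linear":[-5,0,0],"rotation":[0,0,0]}]'
python3 - <<'E'
from h import *
for i in range(4): cams.camera("top");o=status.get_obs();print(o['eef_pos'].round(4),o['wrist_force'].round(2))
im,T=snap("wrist","w8")
E
```

```text
time_s: 7.0
eef_pos: [0.541, 0.0588, 0.0414]
eef_rot: [0.0, 0.77, 0.638, 0.0]
wrist_force: [1.0, 1.2, -5.3]
opening: 0.391
[0.5411 0.059  0.0414] [ 1.38  0.84 -6.37]
[0.5411 0.0592 0.0414] [ 1.07  2.26 -4.88]
[0.5412 0.0593 0.0414] [ 1.23  1.24 -4.41]
[0.5411 0.0593 0.0414] [ 1.64  2.17 -4.48]
```

View pics/w8.png

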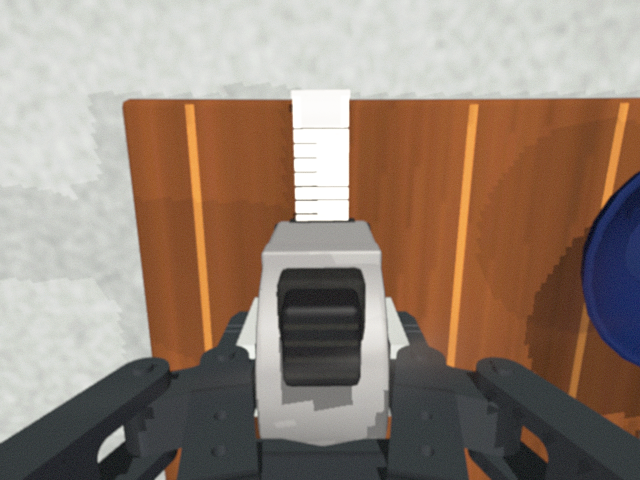

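```bash
python3 -m handwheel '[{"grip":2.5,"linear":[-0.5,0,0],"rotation":[0,0,0]},{"grip":2.5,"linear":[-1,0,0],"rotation":[0,0,0]},{"grip":2.5,"linear":[-1.5,0,0],"rotation":[0,0,0]},{"grip":2.5,"linear":[-2,0,0],"rotation":[0,0,0]},{"grip":2.5,"linear":[-2.5,0,0],"rotation":[0,0,0]},{"grip":2.5,"linear":[-3,0,0],"rotation":[0,0,0]},{"grip":2.5,"linear":[-3.5,0,0],"rotation":[0,0,0]},{"grip":2.5,"linear":[-4,0,0],"rotation":[0,0,0]},{"grip":2.5,"linear":[-4.3,0,0],"rotation":[0,0,0]},{"grip":2.5,"linear":[-4.5,0,0],"rotation":[0,0,0]},{"grip":2.5,"linear":[-4.5,0,0],"rotation":[0,0,0]}]'
python3 - <<'E'
from h import *
F=[]
for i in range(6): cams.camera("top");o=status.get_obs();F.append(o['wrist_force'])
print(o['eef_pos'].round(4),np.mean(F,0).round(2))
snap("side","s9");snap("wrist","w9");snap("top","t9")
crop("s9",250,185,140,100,5.6,"s9c")
crop("t9",280,180,140,110,5.4,"t9c")
E
```

```text
time_s: 8.17
eef_pos: [0.5326, 0.0144, 0.0413]
eef_rot: [0.0, 0.77, 0.638, 0.0]
wrist_force: [1.2, 1.2, -4.4]
opening: 0.385
[0.5326 0.0151 0.0413] [ 1.43  1.57 -4.25]
```

View pics/s9c.png

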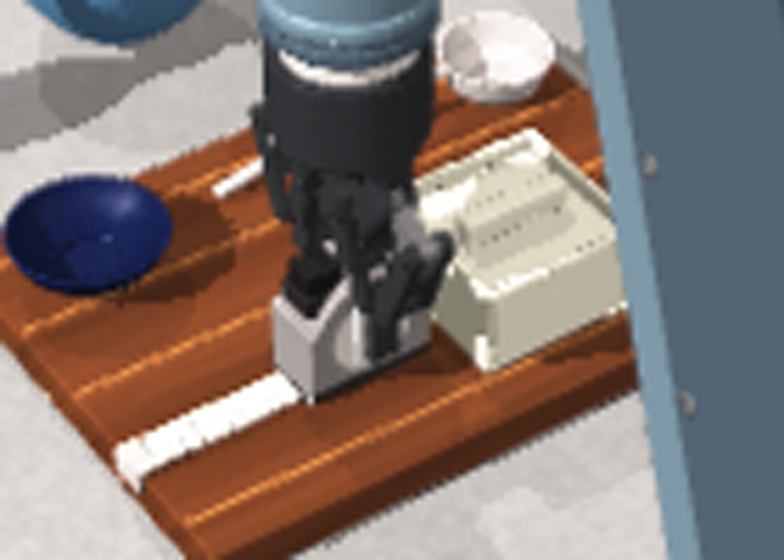

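View pics/t9c.png

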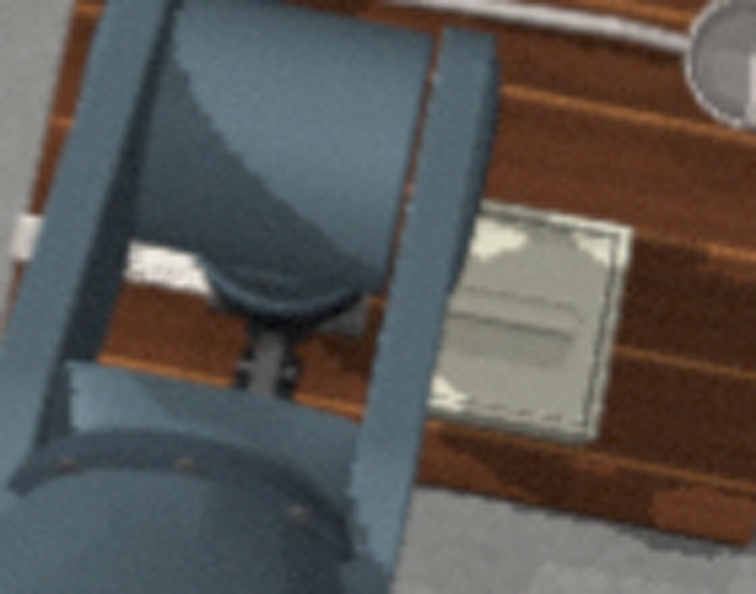

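View pics/w9.png

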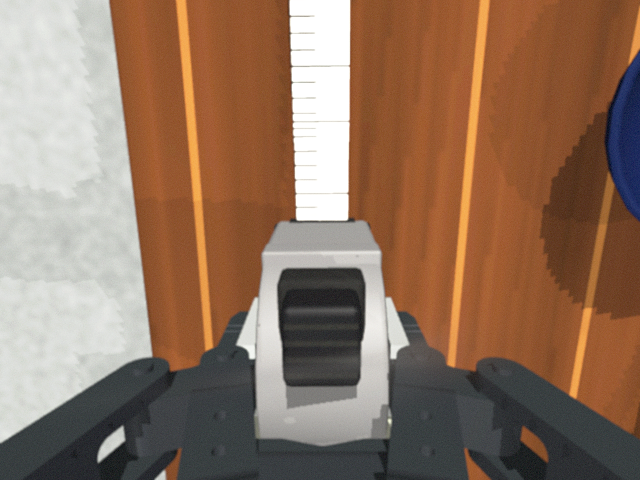

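```bash
cat > fr.py <<'E'
from h import *
u=np.array([.1853,.9827]);F=[];P=[]
for i in range(5): cams.camera("top");o=status.get_obs();F.append(o['wrist_force']);P.append(o['eef_pos'])
F=np.array(F);fu=F[:,:2]@u;p=np.mean(P,0)
print("t %.2f s %.2f mm lat %.2f z %.2f | fu %.2f +-%.2f fz %.2f"%(o['time_s'],(p[:2]-[.5326,.0151])@u*1e3,(p[:2]-[.5326,.0151])@[.9827,-.1853]*1e3,p[2]*1e3,fu.mean(),fu.std(),F[:,2].mean()))
E
python3 -m handwheel '[{"grip":2.5,"linear":[-0.2,0,0],"rotation":[0,0,0]},{"grip":2.5,"linear":[-0.4,0,0],"rotation":[0,0,0]},{"grip":2.5,"linear":[-0.5,0,0],"rotation":[0,0,0]},{"grip":2.5,"linear":[-0.5,0,0],"rotation":[0,0,0]}]' >/dev/null; python3 fr.py
python3 -m handwheel '[{"grip":2.5,"linear":[-0.05,0,0],"rotation":[0,0,0]},{"grip":2.5,"linear":[-0.1,0,0],"rotation":[0,0,0]},{"grip":2.5,"linear":[-0.1,0,0],"rotation":[0,0,0]}]'>/dev/null; python3 fr.py
```

```text
t 9.20 s -5.29 mm lat 0.00 z 41.27 | fu 1.71 +-0.44 fz -4.13
t 9.70 s -6.21 mm lat 0.04 z 41.28 | fu 2.05 +-0.29 fz -4.48
```

```bash
python3 -m handwheel '[{"grip":2.5,"linear":[-0.05,0,0],"rotation":[0,0,0]},{"grip":2.5,"linear":[-0.1,0,0],"rotation":[0,0,0]},{"grip":2.5,"linear":[-0.1,0,0],"rotation":[0,0,0]}]'>/dev/null; python3 fr.py
```

```text
t 10.20 s -7.22 mm lat 0.05 z 41.28 | fu 2.16 +-0.57 fz -4.39
```

```bash
python3 -m handwheel '[{"grip":2.5,"linear":[-0.05,0,0],"rotation":[0,0,0]},{"grip":2.5,"linear":[-0.1,0,0],"rotation":[0,0,0]},{"grip":2.5,"linear":[-0.1,0,0],"rotation":[0,0,0]}]'>/dev/null; python3 fr.py
```

```text
t 10.70 s -8.23 mm lat 0.05 z 41.28 | fu 1.62 +-0.65 fz -4.27
```

```bash
python3 -m handwheel '[{"grip":2.5,"linear":[-0.05,0,0],"rotation":[0,0,0]},{"grip":2.5,"linear":[-0.1,0,0],"rotation":[0,0,0]},{"grip":2.5,"linear":[-0.1,0,0],"rotation":[0,0,0]}]'>/dev/null; python3 fr.py
```

```text
t 11.20 s -9.24 mm lat 0.07 z 41.29 | fu 1.84 +-0.37 fz -4.17
```

```bash
python3 -c "
from h import *
snap('side','s10');crop('s10',300,200,90,70,8,'s10c')"
```

```text
(no output)
```

View pics/s10c.png

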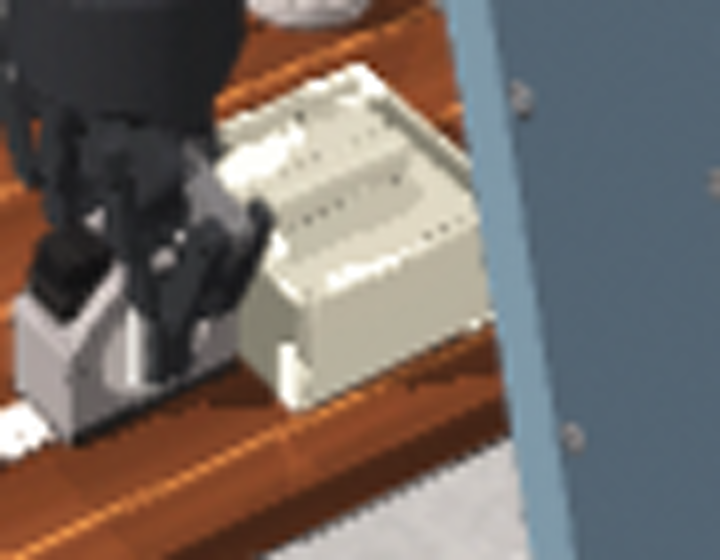

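```bash
python3 -m handwheel '[{"grip":2.5,"linear":[-0.05,0,0],"rotation":[0,0,0]},{"grip":2.5,"linear":[-0.05,0,0],"rotation":[0,0,0]},{"grip":2.5,"linear":[-0.05,0,0],"rotation":[0,0,0]}]'>/dev/null; python3 fr.py
```

```text
t 11.75 s -9.72 mm lat 0.07 z 41.29 | fu 1.93 +-0.27 fz -4.60
```

```bash
python3 -m handwheel '[{"grip":2.5,"linear":[-0.05,0,0],"rotation":[0,0,0]},{"grip":2.5,"linear":[-0.05,0,0],"rotation":[0,0,0]},{"grip":2.5,"linear":[-0.05,0,0],"rotation":[0,0,0]}]'>/dev/null; python3 fr.py
```

```text
t 12.25 s -10.23 mm lat 0.07 z 41.29 | fu 1.92 +-0.35 fz -4.57
```

```bash
python3 -m handwheel '[{"grip":2.5,"linear":[-0.05,0,0],"rotation":[0,0,0]},{"grip":2.5,"linear":[-0.05,0,0],"rotation":[0,0,0]},{"grip":2.5,"linear":[-0.05,0,0],"rotation":[0,0,0]}]'>/dev/null; python3 fr.py
```

```text
t 12.75 s -10.71 mm lat 0.07 z 41.29 | fu 1.98 +-0.35 fz -4.37
```

```bash
python3 -m handwheel '[{"grip":2.5,"linear":[-0.05,0,0],"rotation":[0,0,0]},{"grip":2.5,"linear":[-0.05,0,0],"rotation":[0,0,0]},{"grip":2.5,"linear":[-0.05,0,0],"rotation":[0,0,0]}]'>/dev/null; python3 fr.py
```

```text
t 13.25 s -11.21 mm lat 0.07 z 41.29 | fu 2.38 +-0.22 fz -4.53
```

```bash
python3 fr.py; python3 -m handwheel '[{"grip":2.5,"linear":[-0.04,0,0],"rotation":[0,0,0]},{"grip":2.5,"linear":[-0.04,0,0],"rotation":[0,0,0]},{"grip":2.5,"linear":[-0.04,0,0],"rotation":[0,0,0]}]'>/dev/null; python3 fr.py
```

```text
t 13.50 s -11.21 mm lat 0.07 z 41.29 | fu 1.98 +-0.63 fz -4.61
t 14.00 s -11.62 mm lat 0.07 z 41.29 | fu 1.60 +-0.46 fz -4.52
```

```bash
python3 -m handwheel '[{"grip":2.5,"linear":[-0.05,0,0],"rotation":[0,0,0]},{"grip":2.5,"linear":[-0.05,0,0],"rotation":[0,0,0]},{"grip":2.5,"linear":[-0.05,0,0],"rotation":[0,0,0]}]'>/dev/null; python3 fr.py; python3 -c "
from h import *
snap('side','s11');snap('top','t11')
a=cv2.imread('pics/s10.png')[200:270,300:390];b=cv2.imread('pics/s11.png')[200:270,300:390]
cv2.imwrite('pics/sd.png',cv2.resize(np.vstack([a,b]),None,fx=4.2,fy=4.2,interpolation=2))
a=cv2.imread('pics/t9.png')[210:280,350:420];b=cv2.imread('pics/t11.png')[210:280,350:420]
cv2.imwrite('pics/td.png',cv2.resize(np.hstack([a,b]),None,fx=5,fy=5,interpolation=2))"
```

```text
t 14.50 s -12.12 mm lat 0.07 z 41.30 | fu 2.28 +-0.25 fz -4.39
```

View pics/sd.png

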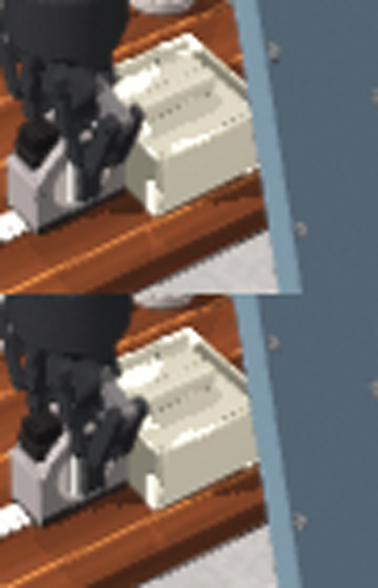

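View pics/td.png

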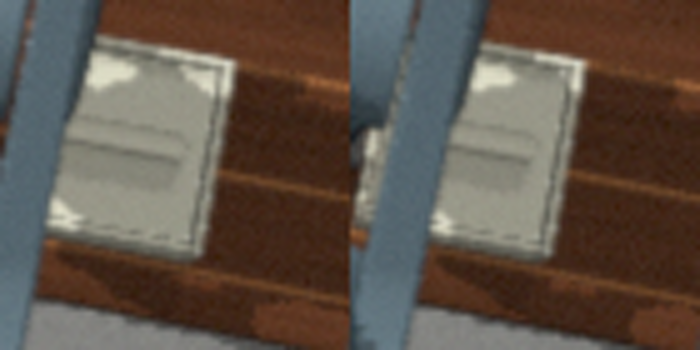

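```bash
cat >> fr.py <<'E'
b=cv2.cvtColor(cams.camera("top")[:,:,::-1].copy(),cv2.COLOR_BGR2GRAY)
a=cv2.imread('pics/t9.png',0)
A=a[235:265,381:401].astype(np.float32);B=b[235:265,381:401].astype(np.float32)
print("mould px shift",np.round(cv2.phaseCorrelate(A,B,cv2.createHanningWindow((20,30),cv2.CV_32F)),3))
E
python3 -m handwheel '[{"grip":2.5,"linear":[-0.05,0,0],"rotation":[0,0,0]},{"grip":2.5,"linear":[-0.05,0,0],"rotation":[0,0,0]},{"grip":2.5,"linear":[-0.05,0,0],"rotation":[0,0,0]}]'>/dev/null; python3 fr.py
```

```text
t 15.10 s -12.61 mm lat 0.08 z 41.31 | fu 1.70 +-0.22 fz -4.49Traceback (most recent call last):
  File "fr.py", line 9, in <module>
    print("mould px shift",np.round(cv2.phaseCorrelate(A,B,cv2.createHanningWindow((20,30),cv2.CV_32F)),3))
                           ~~~~~~~~^^^^^^^^^^^^^^^^^^^^^^^^^^^^^^^^^^^^^^^^^^^^^^^^^^^^^^^^^^^^^^^^^^^^^^^
    return _wrapfunc(a, 'round', decimals=decimals, out=out)
    return _wrapit(obj, method, *args, **kwds)
    conv = _array_converter(obj)
ValueError: setting an array element with a sequence. The requested array has an inhomogeneous shape after 1 dimensions. The detected shape was (2,) + inhomogeneous part.
```

```bash
python3 -m handwheel '[{"grip":2.5,"linear":[-0.05,0,0],"rotation":[0,0,0]},{"grip":2.5,"linear":[-0.05,0,0],"rotation":[0,0,0]},{"grip":2.5,"linear":[-0.05,0,0],"rotation":[0,0,0]}]'>/dev/null; python3 fr.py
```

```text
t 15.65 s -13.13 mm lat 0.07 z 41.30 | fu 1.89 +-0.57 fz -4.34Traceback (most recent call last):
  File "fr.py", line 9, in <module>
    print("mould px shift",np.round(cv2.phaseCorrelate(A,B,cv2.createHanningWindow((20,30),cv2.CV_32F)),3))
                           ~~~~~~~~^^^^^^^^^^^^^^^^^^^^^^^^^^^^^^^^^^^^^^^^^^^^^^^^^^^^^^^^^^^^^^^^^^^^^^^
    return _wrapfunc(a, 'round', decimals=decimals, out=out)
    return _wrapit(obj, method, *args, **kwds)
    conv = _array_converter(obj)
ValueError: setting an array element with a sequence. The requested array has an inhomogeneous shape after 1 dimensions. The detected shape was (2,) + inhomogeneous part.
```

```bash
sed -i 's/np.round(\(cv2.phaseCorrelate(.*)\),3))$/\1)/' fr.py; python3 -m handwheel '[{"grip":2.5,"linear":[-0.04,0,0],"rotation":[0,0,0]},{"grip":2.5,"linear":[-0.04,0,0],"rotation":[0,0,0]},{"grip":2.5,"linear":[-0.04,0,0],"rotation":[0,0,0]}]'>/dev/null; python3 fr.py
```

```text
t 16.20 s -13.17 mm lat 0.08 z 41.31 | fu 4.81 +-0.55 fz -4.30
mould px shift ((-0.029353419061243002, -0.07251503031148587), 1.0980049820741018)
```

```bash
python3 -m handwheel '[{"grip":2.5,"linear":[0.01,0,0.03],"rotation":[0,0,0]},{"grip":2.5,"linear":[0.01,0,0.06],"rotation":[0,0,0]},{"grip":2.5,"linear":[0.01,0,0.06],"rotation":[0,0,0]}]'>/dev/null; python3 fr.py
```

```text
t 16.75 s -13.17 mm lat 0.11 z 41.11 | fu 5.10 +-0.41 fz 1.30
mould px shift ((-0.12242960677670744, -0.03191205628160354), 1.0206876715024313)
```

```bash
python3 -m handwheel '[{"grip":4,"linear":[0,0,0],"rotation":[0,0,0]},{"grip":5,"linear":[0,0,0],"rotation":[0,0,0]},{"grip":6,"linear":[0,0,0],"rotation":[0,0,0]},{"grip":6,"linear":[0,0,0],"rotation":[0,0,0]},{"grip":6,"linear":[0,0,0],"rotation":[0,0,0]}]'; python3 fr.py; python3 -c "
from h import *
snap('side','s12');snap('wrist','w12')
crop('s12',250,185,140,100,5.6,'s12c')"
```

```text
time_s: 17.22
eef_pos: [0.5303, 0.0016, 0.0408]
eef_rot: [0.0, 0.77, 0.638, -0.0]
wrist_force: [-0.1, -0.1, -0.1]
opening: 0.704
t 17.47 s -13.55 mm lat 0.11 z 40.70 | fu 0.08 +-0.52 fz -0.08
mould px shift ((-0.01117336125693491, -0.21303920769886453), 1.077257231871287)
```

View pics/s12c.png

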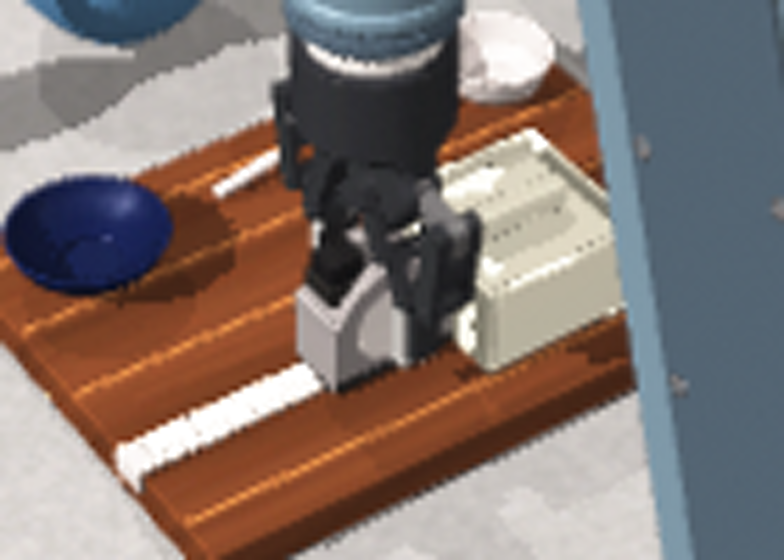

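View pics/w12.png

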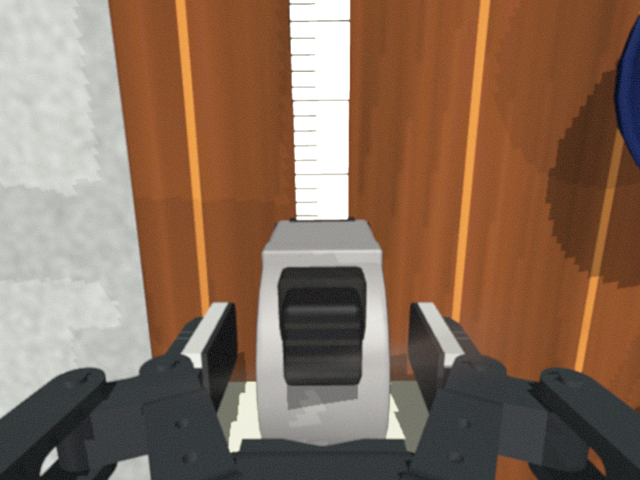

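```bash
python3 -m handwheel '[{"grip":6,"linear":[0,0,-1],"rotation":[0,0,0]},{"grip":6,"linear":[0,0,-2.5],"rotation":[0,0,0]},{"grip":6,"linear":[0,0,-4.5],"rotation":[0,0,0]},{"grip":6,"linear":[0,0,-6.5],"rotation":[0,0,0]},{"grip":3,"linear":[0,0,-8.5],"rotation":[0,0,0]},{"grip":0,"linear":[1,0,-9],"rotation":[0,0,0]},{"grip":0,"linear":[2.2,0,-9],"rotation":[0,0,0]},{"grip":0,"linear":[2.2,0,-9],"rotation":[0,0,0]},{"grip":0,"linear":[2.2,0,-9],"rotation":[0,0,0]},{"grip":0,"linear":[2.2,0,-9],"rotation":[0,0,0]},{"grip":0,"linear":[2.2,0,-9],"rotation":[0,0,0]},{"grip":0,"linear":[2.2,0,-9],"rotation":[0,0,0]}]'; python3 -c "
from h import *
_,T=snap('wrist','w13');snap('side','s13');crop('s13',250,165,140,110,5.4,'s13c');print(T.round(4))"
```

```text
time_s: 18.62
eef_pos: [0.5337, 0.0235, 0.1298]
eef_rot: [-0.001, 0.77, 0.638, -0.001]
wrist_force: [0.5, 0.3, -0.9]
opening: 0.001
[[ 1.852e-01  9.827e-01 -1.700e-03  5.337e-01]
 [ 9.827e-01 -1.852e-01  2.000e-04  2.350e-02]
 [-1.000e-04 -1.700e-03 -1.000e+00  1.298e-01]
 [ 0.000e+00  0.000e+00  0.000e+00  1.000e+00]]
```

View pics/w13.png

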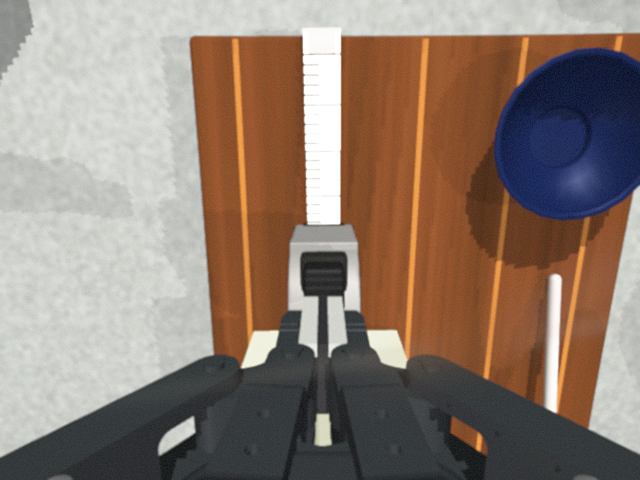

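View pics/s13c.png

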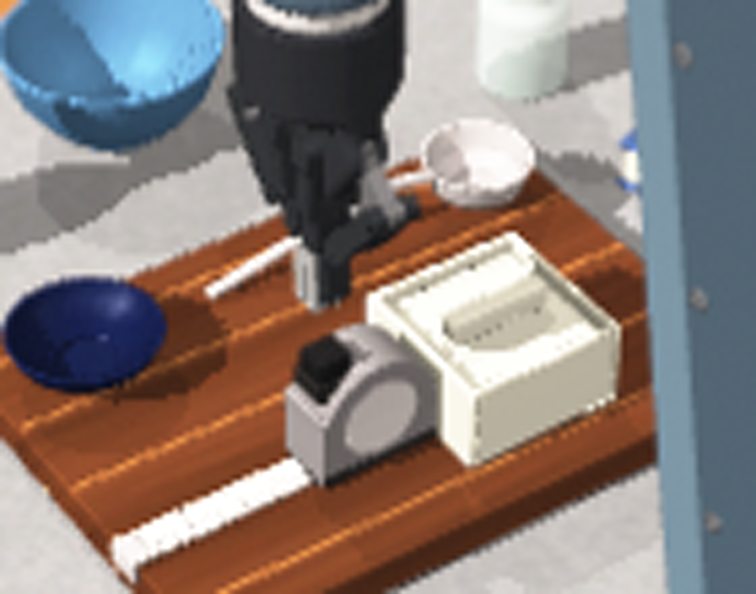

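```bash
python3 -c "
from h import *
T=np.load('pics/w13.npy')
c=[(x,y,.098) for x,y in [(.011,.009),(.011,-.009),(-.011,-.009),(-.011,.009)]]
W=[T[:2,3]+T[:2,:2]@np.array(p[:2]) for p in c];u=w2p('wrist',[list(w)+[.098] for w in W],T);print(u)
im=cv2.imread('pics/w13.png');im=cv2.resize(im[210:350,270:380],None,fx=4.2,fy=4.2,interpolation=2)
cv2.polylines(im,[((u-[270,210]+.5)*4.2).astype(int)],True,(0,255,0),1);cv2.imwrite('pics/w13c.png',im)"
```

```text
[[344.34369905 265.55692975]
 [302.04462378 265.59634143]
 [302.73499131 313.25352376]
 [343.73923903 313.2223484 ]]
```

View pics/w13c.png

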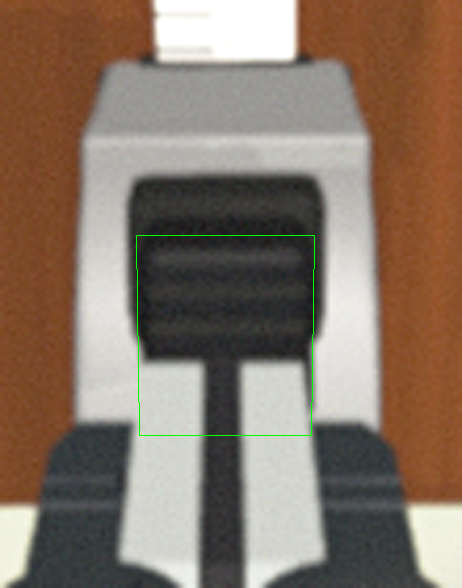

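```bash
python3 -m handwheel '[{"grip":0,"linear":[0.2,0,1],"rotation":[0,0,0]},{"grip":0,"linear":[0.2,0,2],"rotation":[0,0,0]},{"grip":0,"linear":[0.2,0,2.8],"rotation":[0,0,0]},{"grip":0,"linear":[0.2,0,2.8],"rotation":[0,0,0]},{"grip":0,"linear":[0.2,0,2.8],"rotation":[0,0,0]}]'; python3 fr.py
python3 -m handwheel '[{"grip":0,"linear":[0,0,0.1],"rotation":[0,0,0]},{"grip":0,"linear":[0,0,0.2],"rotation":[0,0,0]},{"grip":0,"linear":[0,0,0.3],"rotation":[0,0,0]},{"grip":0,"linear":[0,0,0.4],"rotation":[0,0,0]},{"grip":0,"linear":[0,0,0.4],"rotation":[0,0,0]}]'; python3 fr.py
```

```text
time_s: 19.13
eef_pos: [0.5337, 0.0256, 0.1014]
eef_rot: [-0.001, 0.77, 0.638, -0.001]
wrist_force: [0.2, -0.0, -0.2]
opening: -0.003
t 19.38 s 10.57 mm lat 0.23 z 102.80 | fu -0.14 +-0.25 fz 0.27
mould px shift ((0.0884663289432428, -0.6523788356461129), 0.7898735493421555)
time_s: 19.85
eef_pos: [0.5344, 0.0255, 0.0984]
eef_rot: [-0.0, 0.77, 0.638, -0.0]
wrist_force: [-0.3, 1.3, -0.1]
opening: 0.002
t 20.10 s 10.59 mm lat 0.02 z 98.63 | fu -0.21 +-0.58 fz -0.11
mould px shift ((-0.17761833116439973, 0.07907155548965505), 0.7106141599019369)
```

```bash
python3 -m handwheel '[{"grip":0,"linear":[0,0,0.05],"rotation":[0,0,0]},{"grip":0,"linear":[0,0,0.1],"rotation":[0,0,0]},{"grip":0,"linear":[0,0,0.15],"rotation":[0,0,0]},{"grip":0,"linear":[0,0,0.15],"rotation":[0,0,0]}]'; python3 fr.py
python3 -m handwheel '[{"grip":0,"linear":[0,0,0.05],"rotation":[0,0,0]},{"grip":0,"linear":[0,0,0.1],"rotation":[0,0,0]},{"grip":0,"linear":[0,0,0.1],"rotation":[0,0,0]}]'; python3 fr.py
```

```text
time_s: 20.48
eef_pos: [0.5349, 0.0255, 0.0978]
eef_rot: [0.0, 0.77, 0.638, 0.0]
wrist_force: [-1.6, 0.8, 4.5]
opening: 0.002
t 20.73 s 10.66 mm lat 0.35 z 97.81 | fu -0.20 +-0.42 fz 5.21
mould px shift ((0.034697257163369244, -0.028788425936333795), 0.7275508983929952)
time_s: 21.03
eef_pos: [0.5344, 0.0255, 0.0959]
eef_rot: [-0.0, 0.77, 0.638, -0.0]
wrist_force: [0.4, -1.0, 0.1]
opening: 0.003
t 21.28 s 10.57 mm lat -0.12 z 95.95 | fu -0.04 +-0.50 fz -0.34
mould px shift ((-0.3188961577799674, -0.0715328110366027), 0.7711231517791748)
```

```bash
python3 -m handwheel '[{"grip":0,"linear":[0,0,0.06],"rotation":[0,0,0]},{"grip":0,"linear":[0,0,0.12],"rotation":[0,0,0]},{"grip":0,"linear":[0,0,0.18],"rotation":[0,0,0]},{"grip":0,"linear":[0,0,0.18],"rotation":[0,0,0]}]'; python3 fr.py
```

```text
time_s: 21.67
eef_pos: [0.5345, 0.0255, 0.0942]
eef_rot: [-0.0, 0.77, 0.638, -0.0]
wrist_force: [-1.3, 0.4, 0.6]
opening: 0.003
t 21.92 s 10.59 mm lat 0.05 z 94.36 | fu -0.02 +-0.39 fz -0.02
mould px shift ((0.043198718942838, -0.06000726527013889), 0.8314269415537516)
```

Button top is below 94.4 mm with no contact, so it snapped down. Retreat and check.

```bash
python3 -m handwheel '[{"grip":0,"linear":[0,0,-0.5],"rotation":[0,0,0]},{"grip":0,"linear":[0,0,-2],"rotation":[0,0,0]},{"grip":0,"linear":[0,0,-5],"rotation":[0,0,0]},{"grip":0,"linear":[0,0,-8],"rotation":[0,0,0]},{"grip":0,"linear":[-3,0,-11],"rotation":[0,0,0]},{"grip":0,"linear":[-6,0,-12],"rotation":[0,0,0]},{"grip":0,"linear":[-7,0,-12],"rotation":[0,0,0]},{"grip":0,"linear":[-7,0,-12],"rotation":[0,0,0]},{"grip":0,"linear":[-7,0,-12],"rotation":[0,0,0]}]'; python3 -c "
from h import *
_,T=snap('wrist','w14');snap('side','s14');snap('top','t14');crop('s14',250,165,140,110,5.4,'s14c')
crop('t14',270,140,170,145,4.7,'t14c')
b=cv2.imread('pics/t14.png',0);a=cv2.imread('pics/top0.png',0)
w=cv2.createHanningWindow((26,34),cv2.CV_32F)
print(cv2.phaseCorrelate(a[228:262,376:402].astype('f'),b[228:262,376:402].astype('f'),w))"
```

```text
time_s: 22.72
eef_pos: [0.5212, -0.0433, 0.2139]
eef_rot: [-0.001, 0.77, 0.638, -0.0]
wrist_force: [0.7, -0.1, 0.8]
opening: -0.0
((-0.34290744531072725, -0.6405649685413408), 0.5379030979219287)
```

View pics/w14.png

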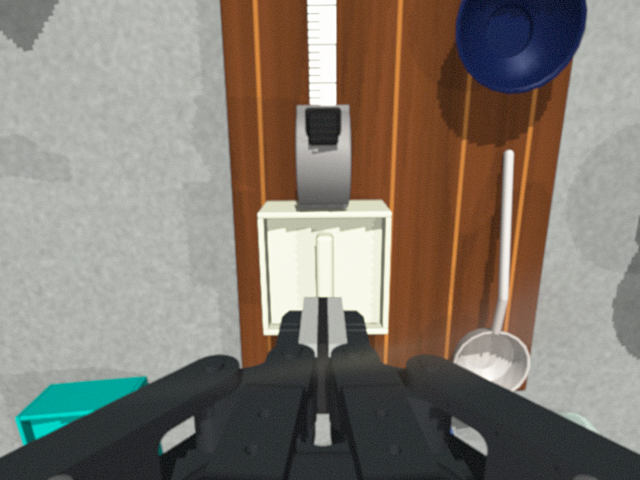

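View pics/s14c.png

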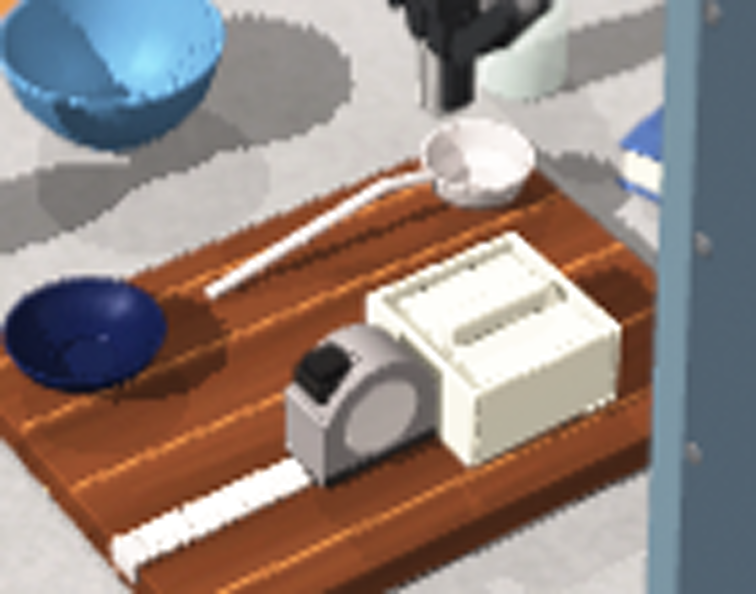

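View pics/t14c.png

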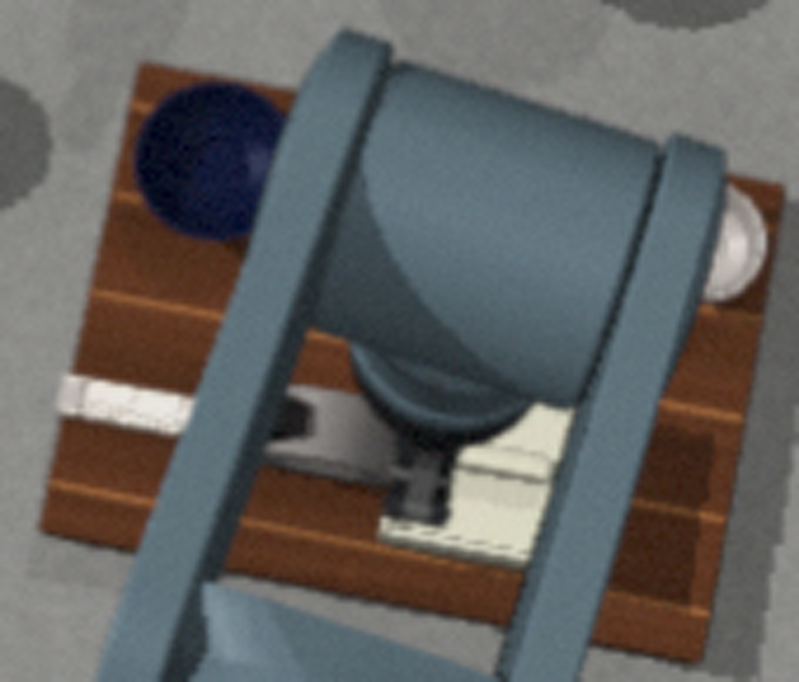

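```bash
python3 -c "
from h import *
crop('w14',270,90,110,130,4.5,'w14c')
a=cv2.imread('pics/s13.png',0);b=cv2.imread('pics/s14.png',0)
for n,(x0,y0,x1,y1) in dict(mould=(335,225,366,252),tape_hook=(268,250,310,275)).items():
  w=cv2.createHanningWindow((x1-x0,y1-y0),cv2.CV_32F);print(n,cv2.phaseCorrelate(a[y0:y1,x0:x1].astype('f'),b[y0:y1,x0:x1].astype('f'),w))"
```

```text
mould ((-0.06330763372040238, 0.5322726118404386), 0.9604430871981161)
tape_hook ((0.4858932376071259, 0.5231551732296165), 1.0015764976342518)
```

View pics/w14c.png

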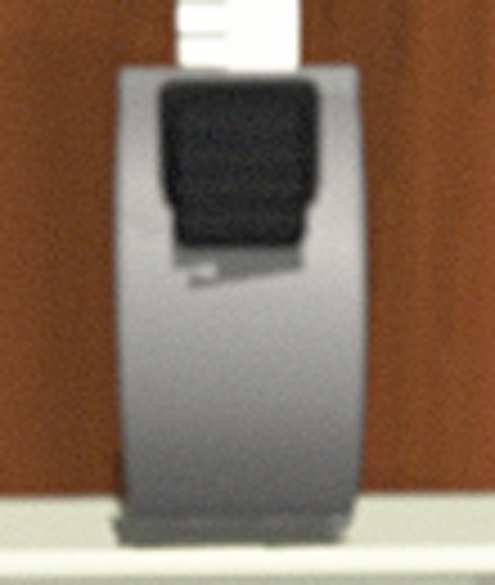

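```bash
python3 -c "
from h import *
print(ctrl.hand_in())"
```

```text
the job is handed in; nothing more can be done
None
```

The job is handed in, 23 s into the 72 s allowed. The tape measure stands on the board, hooked over the free end, its tail against the mould and its lock button down.

- **Hooking and drawing out:** I took the tape from the book, hooked it over the +y end and backed it along the board, square to that end. The blade is drawn out about 100 mm, which makes the free gap about 170 mm.
- **Touching the mould:** I crept back in steps of about 0.5 mm until the push on the mould rose to about 3 N, then set the case down and released it.
- **Locking:** I pressed the button with the closed fingers. The force peaked at about 5 N and dropped to zero. The fingertips then went to 94.4 mm without touching anything, below the raised height of 98 mm, so the lock snapped down.

**Last checks:**
- The wrist picture shows the tail against the wall and the button low. The side picture shows the blade still lying over the end edge.
- The mould showed no real shift in the pictures (mostly about 0.3 px or less, under 1 mm) during the creep and the press. One reading of 0.65 px came while the arm was moving over it and did not recur.
- My last comparison of the mould with the start picture (about 0.7 px) is not reliable, because the arm covered part of it. A side-view comparison showed about 0.5 px for both mould and hook, which I put down to the method.
- The camera estimates of the board edge disagreed by up to about 3 mm, so contact was set by force rather than by picture.

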